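# Lay out the press job: each item into its matching nest

## Robot

A 6-joint arm with a two-finger parallel gripper is mounted at the origin on a cart in front of the work surface, level with it; the furniture and walls round the work are solid. World frame = base frame: x ahead of the robot, y to its left, z up, the work surface at z = 0. Lengths are in m, angles in rad, forces in N, time in s.
With the tool pointing down it reaches from about 0.35 to 0.775 m from the base axis. Payload 5.5 kg.
Tool frame: the origin (TCP) lies at the very end of the fingers, on their centre line; the grasp point (between the pads) lies 19 mm behind it; z points along the fingers, y is the direction in which the jaws open and shut (so a half turn about z gives the same grasp; the last joint's range is limited). The gripper opens to 85 mm and grips with 20 to 120 N. Pads are 22 mm wide; open, the fingers measure 114 mm over their backs; the gripper's body (76 mm by 85 mm) begins 54 mm behind the grasp point. The pads swing forward as they close: fully open they stand 13 mm farther back than shut.
Start: joints at [0.977, 0.313, 0.046, 1.304, 0, 1.431], TCP at [0.252, 0.517, 0.231] pointing down, gripper open.
Joint ranges: [-2.76, 2.76], [-0.86, 1.69], [-1.03, 1.26], [-2.2, 2.34], [-1.47, 1.5], [-3.14, 3.14]. Speed limits (rad/s): [2.57, 2.57, 3.14, 3.14, 3.14, 3.14].

## Interface

Orientations are given as a unit quaternion [w, x, y, z].
In Python, from workcell import env gives the robot as it stands. The module is installed in compiled form; this text tells all that it offers.
- The arm moves only by the shell command python3 -m pendant 'ROWS' [FORCE]. ROWS is JSON, a list of rows, each an object with "fingers": the finger opening in mm, from 0 to 85.4; "delta_pos": the shift along the tool's x, y, z in mm, a list of three; "angular": the turn, a rotation vector about the tool's x, y, z in rad, a list of three. In form: [{"fingers": fingers, "delta_pos": [x, y, z], "angular": [ax, ay, az]}, ...]. A call has 1 to 12 rows; each row shifts and turns the commanded pose from where the row before left it, along the tool's axes as they then stand; what a row does not reach is not made up. A row lasts 1/10 s, in which the tool goes at most 50 mm and 8.59 degrees, less where a joint would pass 70% of its speed; a pose out of reach is approached as far as the arm can. A call is refused whole if a number of a shift passes 50 or a number of a turn 0.15, either way. A call with a gripper value outside its range is refused whole. The fingers move at their own pace and stop on an object; FORCE is the grip in N (left out, the last holds). Time passes only in rows, so rows that do not move let the fingers close. It gives the time, the measured TCP pose, the force and the opening at its end, in the units of the state.
- env.get_state(): the state, without advancing time (a new reading comes with each control period).
- env.read_camera(name): name is "scene" or "top"; returns the picture (384x512x3 uint8, blue, green, red); there is no depth.
- env.camera_params(name): a dict with "fx", "fy", "cx", "cy" (pixels), "k1" (the pictures are not rectified: a ray, as slopes to the right and down, at radius r is drawn at 1 + k1 r^2 times it, then the intrinsics apply), "view" (4x4, takes a point from world to camera coordinates). Camera axes: x right, y up, looking along -z (the intrinsics and any distortion apply to the point x, -y, -z); pixel columns grow to the right and rows downward; lengths in m; the calibration is good to about 2 mm. A picture is of the moment at which its call begins. camera_params takes no time and is no camera call.
- env.hand_in(): hands the job in, once; it reports no verdict.
The state is a dict: "clock": time; "joint_pos": joint angles; "qvel": joint speeds; "tau": joint torques, N m; "tcp_pos": TCP position; "orientation": TCP orientation; "wrist_force": force on the tool from outside, world axes, zero at the start; "ft_torque": the same for the moment, N m; "finger_gap": finger opening in m.
Only numpy, scipy, OpenCV 4.12 (cv2) and the standard library are available. Lean on these libraries where they do the work, as an engineer would, in place of code of your own. Each camera call takes 0.05 s, during which the arm holds its last target. There are 200 camera calls.

## Task

Lay out the next press job: the jar of seals, the brass press punch, the brass hex fitting and the square steel die block lie along the front of the bench. Put each into the low grey nest of matching outline (large round, small round, oblong, square), resting flat on the nest's floor inside the rim: jar and punch standing upright with their tops up, the die lying flat with its hole upright and its sides in line with the nest, the fitting lying along the length of its nest. Leave all four released and at rest.

Things in the scene. Friction and masses are not known exactly. Their poses are not given: they have to be found in the camera images.
- jar_center (a point): Centre of the jar of seals: clear round screw jar with a blue lid, 60 mm tall, standing on the bench; body 62 mm across, lid (fixed on) 65 mm across over the top 13 mm. Point half-way up (30 mm above its underside), on its axis; z is up along the jar. Weighs 0.11 to 0.22 kg.
- punch_center (a point): Centre of the stout brass press punch, standing on its round shoulder: shoulder 29 mm across and 16 mm high, above it a neck about 18 mm across that tapers at the tip, 45 mm tall in all. Point half-way up (22.5 mm above its underside), on its axis; z is up along the punch. (A slim steel punch far back on the bench is not part of the job.)
- fitting_center (a point): Centre of the brass hex fitting, lying on its side: 34 mm long along its x axis, 18 mm wide along y (grip it across y, at the hex), 16 mm high. Point half-way along and 8 mm above its underside; z is up as it lies at the start. (The two small round turned parts with a steel pin among the nests, and the bench's other things, are not part of the job.)
- die_center (a point): Centre of the square steel die block, 40 x 40 mm along its x and y and 25 mm high, with a 16 mm hole through it from top to bottom; lies flat. Point in the middle, 12.5 mm above its underside; z is up. Weighs about 0.22 kg.
- jar_nest: Low fixed grey tray with a black floor, one of four scattered behind the feed track; its floor is 3 mm above the bench and its rim, 4 mm wide, 6 mm above the bench. Origin at its centre on the bench, z up; large round nest for the jar, 81 mm across inside, 89 mm outside.
- punch_nest: Low fixed grey tray with a black floor, one of four scattered behind the feed track; its floor is 3 mm above the bench and its rim, 4 mm wide, 6 mm above the bench. Origin at its centre on the bench, z up; small round nest for the punch, 45 mm across inside, 53 mm outside.
- fitting_nest: Low fixed grey tray with a black floor, one of four scattered behind the feed track; its floor is 3 mm above the bench and its rim, 4 mm wide, 6 mm above the bench. Origin at its centre on the bench, z up; oblong nest for the fitting, inside 50 mm along its x and 34 mm along its y, outside 58 x 42 mm.
- die_nest: Low fixed grey tray with a black floor, one of four scattered behind the feed track; its floor is 3 mm above the bench and its rim, 4 mm wide, 6 mm above the bench. Origin at its centre on the bench, z up; square nest for the die block, 56 x 56 mm inside along its x and y, outside 64 x 64 mm.
- press1: Hand press, fixed: the tall obstacle on the right of the nests. Its upright parts stand at most 100 mm from this origin (in plan) and up to 440 mm above the bench, and its leaning lever rises from there to 630 mm. Between the front of the bench and the nests also stands a low feed track: x 0.46 to 0.50, y -0.08 to 0.35, up to 90 mm above the bench.

How it is judged:
By the outcome, as a careful person would: the job done as asked, in the order asked, and still so for the second after the job is handed in, with the robot touching nothing.
It also fails if it takes over 109 s, if anything falls off the work surface, if the arm or the gripper's body presses on something with over 40 N, if the wrist force passes 120 N, or if a joint passes its speed limit or range.

## Working session

There is one attempt and no reset: what is moved stays moved. The work goes in short steps, Python scripts to look and compute and a shell command to move; the robot and the scene stay as the last step left them, time stands still between calls to the robot, and variables do not carry over. Pictures are saved under pics/ and viewed, about 12 in all and at most 16, crops included, and the job is handed in when it is done.

```bash
mkdir -p pics; python3 - <<'E'
from workcell import env
import cv2,numpy as np
s=env.get_state();print(s)
for n in("scene","top"):
    im=env.read_camera(n);cv2.imwrite(f"pics/{n}0.png",im)
    p=env.camera_params(n);print(n,p)
E
```

```text
{'clock': 0.0, 'joint_pos': array([ 9.77384068e-01,  3.14024388e-01,  4.49679282e-02,  1.30359552e+00,
       -2.63132750e-05,  1.43118584e+00]), 'qvel': array([-0.00193483, -0.00109852,  0.00073915,  0.00030817, -0.00060924,
        0.00016482]), 'tau': array([ 2.61300222e-03, -4.80618489e+01,  2.98539913e+01,  1.92593696e-02,
       -1.56851875e-04, -2.09593486e-05]), 'tcp_pos': array([0.25180182, 0.51636043, 0.23039071]), 'orientation': array([-3.20213753e-04,  2.24958824e-01,  9.74367829e-01, -8.70918102e-04]), 'wrist_force': array([-0.13200123,  0.96322783,  1.10864457]), 'ft_torque': array([-0.00312062, -0.00726936,  0.02457624]), 'finger_gap': 0.08545608561219614}
scene {'fx': 357.2261318408744, 'fy': 357.2261318408744, 'cx': 256.97566588072726, 'cy': 190.48890405434105, 'k1': -0.02028681431115778, 'view': array([[ 0.78614971, -0.61801303, -0.00534032, -0.34922398],
       [ 0.38770905,  0.48642329,  0.78299047, -0.28389681],
       [-0.48130066, -0.61761823,  0.62201077, -0.64529718],
       [ 0.        ,  0.        ,  0.        ,  1.        ]])}
top {'fx': 360.54556638459127, 'fy': 360.54556638459127, 'cx': 254.62516649572453, 'cy': 189.57423793419525, 'k1': -0.08743188792036026, 'view': array([[-0.00366457, -0.99924818,  0.03859581,  0.08511969],
       [ 0.98649893,  0.00270682,  0.16374531, -0.52281543],
       [-0.16372668,  0.03867478,  0.98574735, -0.92264115],
       [ 0.        ,  0.        ,  0.        ,  1.        ]])}
```

View pics/scene0.png

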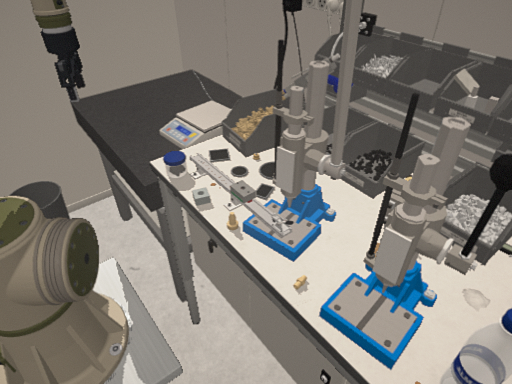

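View pics/top0.png

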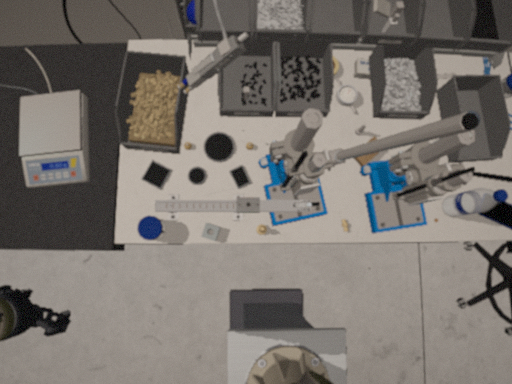

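Top view: jar (150,228), die (212,232), punch (262,229), fitting (346,225); nests square (157,174), small round (198,175), large round (219,147), oblong (241,177). Enlarged crops next.

```bash
cat > h.py <<'E'
import numpy as np,cv2
from workcell import env
P={n:env.camera_params(n) for n in("scene","top")}
def KD(n):
    p=P[n];return np.array([[p["fx"],0,p["cx"]],[0,p["fy"],p["cy"]],[0,0,1.]]),np.array([p["k1"],0,0,0.])
F=np.diag([1,-1,-1.])
def proj(n,X):
    V=P[n]["view"];K,D=KD(n);R=F@V[:3,:3];t=F@V[:3,3]
    return cv2.projectPoints(np.atleast_2d(X).astype(float),cv2.Rodrigues(R)[0],t,K,D)[0][:,0]
def ray(n,uv):
    V=P[n]["view"];K,D=KD(n);R=F@V[:3,:3];t=F@V[:3,3]
    q=cv2.undistortPoints(np.array(uv,float).reshape(-1,1,2),K,D)[:,0]
    d=np.c_[q,np.ones(len(q))]@R; return -R.T@t,d
def plane(n,uv,z):
    c,d=ray(n,uv);return c+d*((z-c[2])/d[:,2])[:,None]
def tri(a,b):  # scene uv, top uv
    c1,d1=ray("scene",[a]);c2,d2=ray("top",[b]);A=np.c_[d1[0],-d2[0]]
    s=np.linalg.lstsq(A,c2-c1,rcond=None)[0];p=c1+d1[0]*s[0];q=c2+d2[0]*s[1];return (p+q)/2,np.linalg.norm(p-q)
def crop(im,x0,y0,x1,y1,k,f):
    cv2.imwrite(f,cv2.resize(im[y0:y1,x0:x1],None,fx=k,fy=k,interpolation=cv2.INTER_CUBIC))
E
python3 - <<'E'
from h import *
t=cv2.imread("pics/top0.png");s=cv2.imread("pics/scene0.png")
crop(t,120,120,380,250,3,"pics/t1.png");crop(s,150,140,320,295,4,"pics/s1.png")
for p in [(150,228),(212,232),(262,229),(346,225),(157,174),(198,175),(219,147),(241,177)]:print(p,plane("top",[p],0.01).round(3))
print(proj("scene",[[.3,.1,0],[.5,.3,0]]))
E
```

```text
(150, 228) [[0.422 0.367 0.01 ]]
(212, 232) [[0.411 0.199 0.01 ]]
(262, 229) [[0.419 0.064 0.01 ]]
(346, 225) [[ 0.43  -0.169  0.01 ]]
(157, 174) [[0.571 0.354 0.01 ]]
(198, 175) [[0.569 0.24  0.01 ]]
(219, 147) [[0.649 0.183 0.01 ]]
(241, 177) [[0.563 0.121 0.01 ]]
[[183.57082705 240.32840218]
 [209.79103034 171.86055692]]
```

View pics/t1.png

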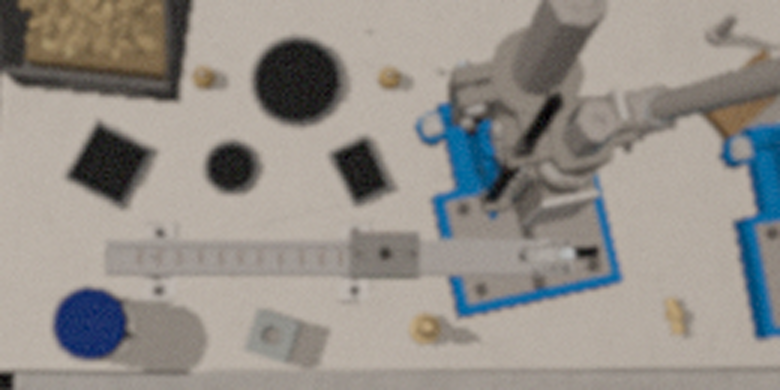

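View pics/s1.png

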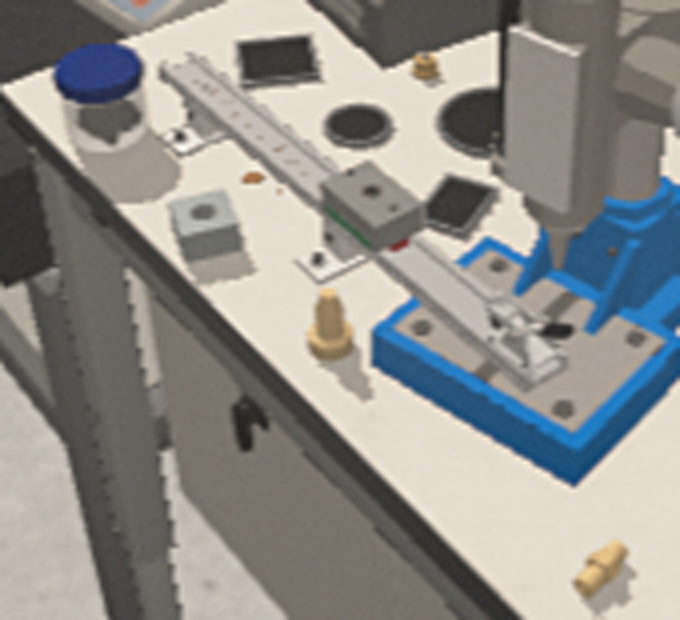

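```bash
cat > m.py <<'E'
from h import *
def masks(im):
    h=cv2.cvtColor(im,cv2.COLOR_BGR2HSV)
    g=im.astype(int)
    blue=cv2.inRange(h,(108,120,40),(128,255,255))
    dark=(h[...,2]<62).astype(np.uint8)*255
    brass=((h[...,0]>10)&(h[...,0]<28)&(h[...,1]>75)&(h[...,2]>90)).astype(np.uint8)*255
    return dict(blue=blue,dark=dark,brass=brass,steel=((g[...,0]>=g[...,2]-2)&(g[...,1]>110)).astype(np.uint8)*255)
def blobs(m,box,amin):
    x0,y0,x1,y1=box;mm=np.zeros_like(m);mm[y0:y1,x0:x1]=m[y0:y1,x0:x1]
    cs=cv2.findContours(mm,cv2.RETR_EXTERNAL,cv2.CHAIN_APPROX_NONE)[0];out=[]
    n,l,st,c=cv2.connectedComponentsWithStats(mm)
    for i in range(1,n):
        if st[i,4]>=amin:
            ys,xs=np.where(l==i);out.append((c[i].round(2),st[i].tolist(),np.c_[xs,ys]))
    return out
E
python3 - <<'E'
from m import *
t=cv2.imread("pics/top0.png");s=cv2.imread("pics/scene0.png")
for n,im,boxes in(("top",t,dict(blue=(125,200,190,250),dark=(130,128,256,195),brass=(240,210,380,245),steel=(195,215,240,250))),
  ("scene",s,dict(blue=(150,140,200,185),dark=(195,145,282,205),brass=(220,205,320,300),steel=(185,180,216,210)))):
    M=masks(im)
    for k,b in boxes.items():
        for c,st,px in blobs(M[k],b,12):print(n,k,c,st,cv2.minAreaRect(px.astype(np.float32)))
print(t[225:240:2,200:228:3].tolist()[3]); 
E
```

```text
top blue [149.64 227.48] [139, 217, 22, 22, 390] ((149.5, 227.5), (21.0, 21.0), 90.0)
top dark [177.07 140.8 ] [168, 128, 14, 25, 94] ((177.14161682128906, 140.37611389160156), (9.634102821350098, 25.8311767578125), 22.249025344848633)
top dark [218.58 146.51] [206, 134, 27, 26, 548] ((218.5, 146.50001525878906), (25.455841064453125, 25.45584487915039), 45.0)
top dark [155.99 174.32] [144, 163, 25, 24, 348] ((155.93350219726562, 174.19496154785156), (18.489892959594727, 18.828536987304688), 28.300758361816406)
top dark [196.56 175.23] [190, 168, 14, 15, 159] ((196.50003051757812, 175.00001525878906), (13.435027122497559, 13.435027122497559), 45.0)
top dark [239.58 176.43] [232, 168, 16, 18, 178] ((239.70004272460938, 176.40003967285156), (16.54690170288086, 10.733125686645508), 63.43495178222656)
top brass [344.72 225.22] [342, 220, 6, 11, 40] ((344.74139404296875, 225.1034698486328), (10.770329475402832, 4.270992755889893), 68.19859313964844)
top brass [261.48 229.11] [258, 225, 9, 9, 63] ((262.0, 229.0), (8.0, 8.0), 0.0)
scene blue [173.45 157.14] [164, 151, 21, 14, 216] ((174.0, 1
[... 265 characters left out ...]
06), (12.649109840393066, 15.811387062072754), 71.56504821777344)
scene dark [239.22 170.34] [233, 167, 13, 7, 41] ((239.0, 170.0), (6.0, 12.0), 90.0)
scene dark [263.82 190.04] [257, 185, 15, 11, 90] ((263.7561340332031, 189.80490112304688), (9.05807876586914, 12.181553840637207), 38.65980911254883)
scene brass [232.05 221.88] [227, 212, 11, 18, 132] ((232.0, 220.5), (17.0, 10.0), 90.0)
scene brass [299.81 281.48] [294, 275, 13, 14, 93] ((299.7500305175781, 281.2500305175781), (7.071067810058594, 14.849241256713867), 45.0)
[[167, 175, 183], [149, 154, 158], [133, 138, 140], [117, 123, 132], [127, 134, 143], [141, 146, 145], [116, 123, 124], [123, 132, 140], [122, 134, 139], [121, 128, 136]]
```

```bash
python3 - <<'E'
from m import *
np.set_printoptions(precision=4,suppress=True)
for n in P:print(n,ray(n,[[0,0]])[0])
L=dict(jarlid=((173.45,157.14),(149.64,227.48),.0535),squarenest=((219,153.83),(155.99,174.32),.003),roundS=((239.22,170.34),(196.56,175.23),.003),
obl=((263.82,190.04),(239.58,176.43),.003),fit=((299.81,281.48),(344.72,225.22),.008),diehole=((200.6,192.6),(210.1,231),.025),
ptip=((231.6,212.1),(262,227.5),.045),pshoulder=((232.1,224.2),(261.4,229.1),.016))
for k,(a,b,z) in L.items():print(k,"tri",*tri(a,b),"scene",plane("scene",[a],z)[0][:2],"top",plane("top",[b],z)[0][:2])
print("big",plane("top",[(218.58,146.51)],.003))
t=cv2.imread("pics/top0.png");s=cv2.imread("pics/scene0.png")
A=cv2.resize(t[215:247,198:230],(384,384),interpolation=cv2.INTER_CUBIC);B=cv2.resize(s[183:207,188:212],(384,384),interpolation=cv2.INTER_CUBIC)
C=cv2.resize(t[213:237,332:356],(384,216*384//216),interpolation=cv2.INTER_CUBIC)[:200];C=cv2.resize(t[216:234,330:362],(384,216),interpolation=cv2.INTER_CUBIC);D=cv2.resize(s[270:292,282:320],(384,216),interpolation=cv2.INTER_CUBIC)
cv2.imwrite("pics/d1.png",np.vstack([np.hstack([A,B]),np.hstack([C,D])]))
# principal axes
for n,im,b in(("top",t,(335,215,360,240)),("scene",s,(285,265,320,300))):
    c,st,px=blobs(masks(im)["brass"],b,12)[0];q=plane(n,px,.008)[:,:2];w,v=np.linalg.eigh(np.cov((q-q.mean(0)).T));print("fit axis",n,v[:,1],np.degrees(np.arctan2(*v[::-1,1])),np.sqrt(w*12))
for b in((140,160,172,190),(230,165,250,188)):
    c,st,px=blobs(masks(t)["dark"],b,12)[0];q=plane("top",px,.003)[:,:2].astype(np.float32);r=cv2.minAreaRect(q*1000);print(r);print(cv2.boxPoints(r))
for b in((205,145,232,162),(250,180,275,200)):
    c,st,px=blobs(masks(s)["dark"],b,12)[0];q=plane("scene",px,.003)[:,:2].astype(np.float32);r=cv2.minAreaRect(q*1000);print("sc",r)
E
```

```text
scene [ 0.074  -0.4763  0.6218]
top [0.365  0.1222 0.9918]
jarlid tri [0.4195 0.3573 0.0563] 0.0023431477496503456 scene [0.4201 0.3621] top [0.4207 0.3576]
squarenest tri [0.5712 0.3577 0.0066] 0.0006727526190798542 scene [0.5744 0.3624] top [0.5716 0.3587]
roundS tri [0.569  0.2449 0.0055] 0.0004361630629772965 scene [0.5712 0.2477] top [0.5694 0.2453]
obl tri [0.5662 0.1251 0.006 ] 0.0009210876611932527 scene [0.569  0.1278] top [0.5664 0.1253]
fit tri [ 0.4287 -0.1647  0.0105] 0.0005432511971762416 scene [ 0.4299 -0.1633] top [ 0.4291 -0.1656]
diehole tri [0.4131 0.2035 0.0244] 0.0007456943079020593 scene [0.4125 0.203 ] top [0.4134 0.2033]
ptip tri [0.4205 0.0666 0.0468] 0.002029490520577435 scene [0.4206 0.0687] top [0.4215 0.066 ]
pshoulder tri [0.4187 0.0658 0.0081] 0.0013970318893024027 scene [0.4137 0.0592] top [0.4189 0.066 ]
big [[0.6527 0.1851 0.003 ]]
fit axis top [-0.9764 -0.2159] -167.52993715928778 [0.011  0.0287]
fit axis scene [-0.9692 -0.2463] -165.73844357041435 [0.0138 0.0354]
((571.5152587890625, 359.09136962890625), (52.59676742553711, 52.380470275878906), 63.503692626953125)
[[536.3432 347.2398]
 [583.2217 323.8708]
 [606.6873 370.9429]
 [559.8088 394.312 ]]
((566.4156494140625, 124.95492553710938), (46.976234436035156, 30.16408348083496), 26.1802978515625)
[[538.683  128.1268]
 [551.9913 101.0573]
 [594.1483 121.7831]
 [580.84   148.8526]]
sc ((573.7628784179688, 362.3276062011719), (45.54186248779297, 51.30107498168945), 61.7802848815918)
sc ((568.101318359375, 128.3423614501953), (42.36794662475586, 29.14688491821289), 24.096317291259766)
```

View pics/d1.png

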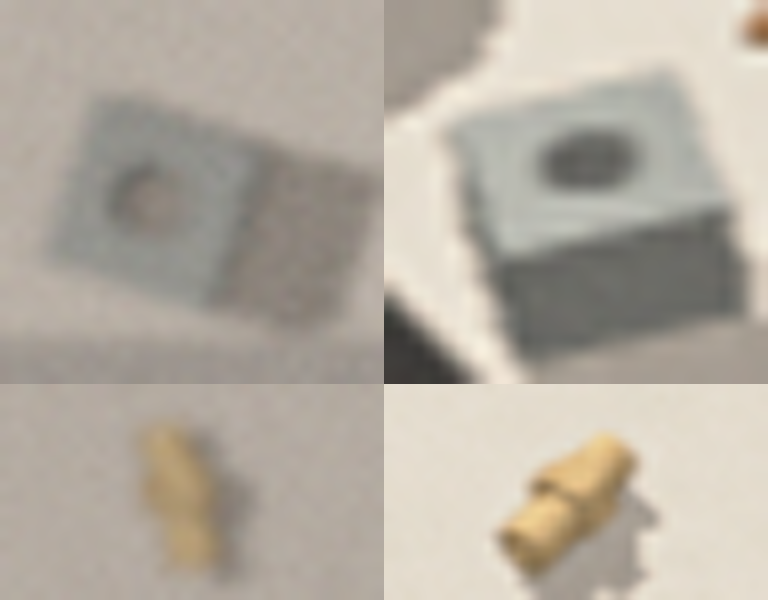

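The die and fitting show clearly: die top corners and hole are well seen in both views, and the fitting's axis is about 13° from world x. Heights agree with the text within about 3 mm.

```bash
cat >> h.py <<'E'
from scipy.spatial.transform import Rotation as Ro
def go(x,y,z,jaw=90,tilt=0):
    """total tool-frame turn (first) then shift (mm, in the final tool axes) to reach the target; jaw: world angle of tool y; tilt: about jaw axis"""
    s=env.get_state();w=s["orientation"];R=Ro.from_quat([*w[1:],w[0]])
    a=np.radians(jaw);y_=np.array([np.cos(a),np.sin(a),0]);z_=np.array([0,0,-1.]);T=Ro.from_matrix(np.c_[np.cross(y_,z_),y_,z_])*Ro.from_euler("y",tilt,degrees=True)
    print("tcp",(s["tcp_pos"]*1000).round(1),"turn",(R.inv()*T).as_rotvec().round(3),"shift",(T.inv().apply(np.array([x,y,z])-s["tcp_pos"])*1000).round(1),"gap",round(s["finger_gap"]*1000,1),"F",s["wrist_force"].round(1),"t",round(s["clock"],2))
E
python3 - <<'E'
from h import *
np.set_printoptions(precision=4,suppress=True)
a=np.array([(93,92),(262,150),(208,308),(48,255)])/12+[197.5,214.5]
b=np.array([(66,130),(291,68),(346,205),(126,252)])/16+[187.5,182.5]
for n,c in(("top",a),("scene",b)):
    q=plane(n,c,.025)[:,:2];e=np.roll(q,-1,0)-q;print(n,q.mean(0),np.linalg.norm(e,axis=1),np.degrees(np.arctan2(e[:,1],e[:,0]))%90)
print([tri(b[i],a[i])[0] for i in range(4)])
print("hole",plane("top",[(209.8,231.3)],.025))
go(.42,.357,.11)
E
```

```text
top [0.4128 0.203 ] [0.0399 0.0368 0.0374 0.0373] [71.1774 71.6613 71.8501 75.4552]
scene [0.412 0.203] [0.0397 0.0393 0.0368 0.0353] [76.7538 71.5584 70.761  76.0133]
[array([0.4193, 0.2249, 0.0194]), array([0.4197, 0.1782, 0.0569]), array([0.4049, 0.1813, 0.0311]), array([ 0.4042,  0.2283, -0.0072])]
hole [[0.4126 0.2041 0.025 ]]
tcp [251.8 516.4 230.5] turn [-0.001 -0.001 -0.454] shift [-168.2 -159.4  120.5] gap 85.2 F [ 0.9  0.9 -0.5] t 0.1
```

```bash
python3 -m pendant '[{"fingers":85,"delta_pos":[0,0,0],"angular":[0,0,-0.1135]},{"fingers":85,"delta_pos":[0,0,0],"angular":[0,0,-0.1135]},{"fingers":85,"delta_pos":[0,0,0],"angular":[0,0,-0.1135]},{"fingers":85,"delta_pos":[0,0,0],"angular":[0,0,-0.1135]},{"fingers":85,"delta_pos":[-28,-26,0],"angular":[0,0,0]},{"fingers":85,"delta_pos":[-28,-26,0],"angular":[0,0,0]},{"fingers":85,"delta_pos":[-28,-26,0],"angular":[0,0,0]},{"fingers":85,"delta_pos":[-28,-27,20],"angular":[0,0,0]},{"fingers":85,"delta_pos":[-28,-27,20],"angular":[0,0,0]},{"fingers":85,"delta_pos":[-28,-27,20],"angular":[0,0,0]},{"fingers":85,"delta_pos":[0,0,20],"angular":[0,0,0]},{"fingers":85,"delta_pos":[0,0,20],"angular":[0,0,0]}]' 40; python3 - <<'E'
from h import *
go(.42,.357,.027)
t=env.read_camera("top");s=env.read_camera("scene")
cv2.imwrite("pics/a.png",np.hstack([cv2.resize(t[195:255,110:190],(400,300),interpolation=2),cv2.resize(s[110:185,140:240],(400,300),interpolation=2)]))
E
```

```text
clock: 1.3
tcp_pos: [0.421, 0.3564, 0.1301]
orientation: [-0.0, 0.001, 1.0, -0.0]
wrist_force: [-0.1, 0.4, 0.1]
finger_gap: 0.085
tcp [421.  356.4 130.1] turn [-0.    -0.001 -0.003] shift [  1.    0.6 103.1] gap 85.0 F [-0.1  0.4  0.1] t 1.3
```

View pics/a.png

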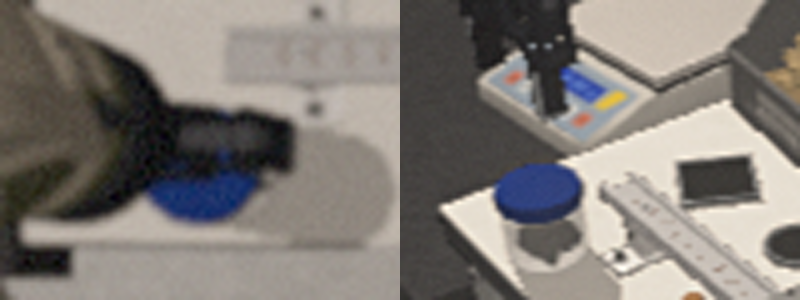

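The jar stands under the gripper; the scene view shows the visible fingertip at about (177,137). Check against the projection.

```bash
python3 - <<'E'
from h import *
print(proj("scene",[[.421,.356,.130],[.421,.356+.043,.143],[.421,.356-.043,.143],[.421,.356,.06]]))
E
python3 -m pendant '[{"fingers":85,"delta_pos":[1,1,25],"angular":[0,0,0]},{"fingers":85,"delta_pos":[0,0,25],"angular":[0,0,0]},{"fingers":85,"delta_pos":[0,0,20],"angular":[0,0,0]},{"fingers":85,"delta_pos":[0,0,15],"angular":[0,0,0]},{"fingers":85,"delta_pos":[0,0,10],"angular":[0,0,0]},{"fingers":85,"delta_pos":[0,0,8],"angular":[0,0,0]},{"fingers":85,"delta_pos":[0,0,0],"angular":[0,0,0]}]'
```

```text
[[170.62800571 134.73910059]
 [162.80328038 124.76141311]
 [177.39557343 136.72044381]
 [174.37204053 156.04886523]]
clock: 2.1
tcp_pos: [0.4188, 0.3588, 0.0279]
orientation: [-0.0, -0.0, 1.0, -0.0]
wrist_force: [0.3, -0.1, -0.1]
finger_gap: 0.0852
```

```bash
python3 -m pendant '[{"fingers":55,"delta_pos":[0,-1,0],"angular":[0,0,0]},{"fingers":55,"delta_pos":[0,0,0],"angular":[0,0,0]},{"fingers":55,"delta_pos":[0,0,0],"angular":[0,0,0]},{"fingers":55,"delta_pos":[0,0,0],"angular":[0,0,0]},{"fingers":55,"delta_pos":[0,0,0],"angular":[0,0,0]},{"fingers":55,"delta_pos":[0,0,0],"angular":[0,0,0]},{"fingers":55,"delta_pos":[0,0,0],"angular":[0,0,0]}]' 45
python3 -m pendant '[{"fingers":55,"delta_pos":[0,0,-10],"angular":[0,0,0]},{"fingers":55,"delta_pos":[0,0,-20],"angular":[0,0,0]},{"fingers":55,"delta_pos":[0,0,-30],"angular":[0,0,0]},{"fingers":55,"delta_pos":[0,0,-30],"angular":[0,0,0]},{"fingers":55,"delta_pos":[0,0,-25],"angular":[0,0,0]},{"fingers":55,"delta_pos":[0,0,-10],"angular":[0,0,0]}]'
python3 - <<'E'
from h import *
go(.6527,.185,.15)
s=env.read_camera("scene");cv2.imwrite("pics/b.png",cv2.resize(s[90:190,130:260],None,fx=4,fy=4,interpolation=2))
E
```

```text
clock: 2.8
tcp_pos: [0.4197, 0.3584, 0.0299]
orientation: [0.001, -0.0, 1.0, 0.001]
wrist_force: [-1.6, -1.0, 5.5]
finger_gap: 0.0621
clock: 3.4
tcp_pos: [0.4205, 0.3587, 0.1568]
orientation: [0.002, -0.0, 1.0, 0.001]
wrist_force: [0.1, 0.5, -2.2]
finger_gap: 0.0621
tcp [420.5 358.7 156.8] turn [0.003 0.004 0.   ] shift [-232.2 -173.7    6.8] gap 62.1 F [ 0.1  0.5 -2.2] t 3.4
```

View pics/b.png

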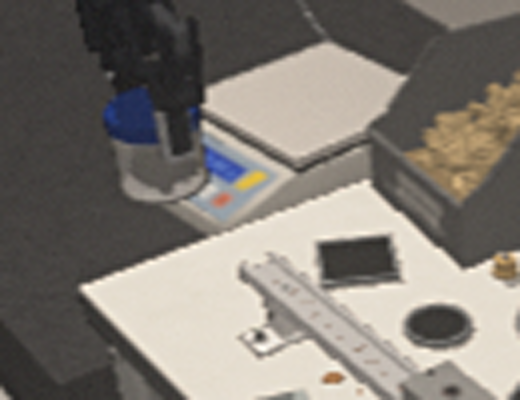

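Jar is held upright; moving it over the large round nest.

```bash
python3 -m pendant '[{"fingers":55,"delta_pos":[-15,-11,0],"angular":[0,0,0]},{"fingers":55,"delta_pos":[-28,-21,0],"angular":[0,0,0]},{"fingers":55,"delta_pos":[-30,-23,0],"angular":[0,0,0]},{"fingers":55,"delta_pos":[-30,-23,0],"angular":[0,0,0]},{"fingers":55,"delta_pos":[-30,-23,0],"angular":[0,0,0]},{"fingers":55,"delta_pos":[-30,-22,0],"angular":[0,0,0]},{"fingers":55,"delta_pos":[-28,-21,0],"angular":[0,0,0]},{"fingers":55,"delta_pos":[-24,-18,0],"angular":[0,0,0]},{"fingers":55,"delta_pos":[-17,-12,0],"angular":[0,0,0]},{"fingers":55,"delta_pos":[0,0,0],"angular":[0,0,0]},{"fingers":55,"delta_pos":[0,0,0],"angular":[0,0,0]}]'
python3 - <<'E'
from h import *
go(.6527,.185,.035)
E
```

```text
clock: 4.55
tcp_pos: [0.6504, 0.1834, 0.1516]
orientation: [-0.001, 0.0, 1.0, -0.0]
wrist_force: [-0.7, 0.6, -1.8]
finger_gap: 0.0618
tcp [650.4 183.4 151.6] turn [-0.    -0.003 -0.001] shift [ -2.3   1.6 116.6] gap 61.8 F [-0.7  0.6 -1.8] t 4.55
```

```bash
python3 -m pendant '[{"fingers":55,"delta_pos":[-2,1,20],"angular":[0,0,0]},{"fingers":55,"delta_pos":[0,0,30],"angular":[0,0,0]},{"fingers":55,"delta_pos":[0,0,25],"angular":[0,0,0]},{"fingers":55,"delta_pos":[0,0,20],"angular":[0,0,0]},{"fingers":55,"delta_pos":[0,0,10],"angular":[0,0,0]},{"fingers":55,"delta_pos":[0,0,5],"angular":[0,0,0]},{"fingers":55,"delta_pos":[0,0,0],"angular":[0,0,0]},{"fingers":55,"delta_pos":[0,0,0],"angular":[0,0,0]}]'
```

```text
clock: 5.35
tcp_pos: [0.6538, 0.1853, 0.0445]
orientation: [0.001, -0.0, 1.0, 0.0]
wrist_force: [-0.7, 0.5, -2.2]
finger_gap: 0.0617
```

```bash
python3 -m pendant '[{"fingers":55,"delta_pos":[0,0,3],"angular":[0,0,0]},{"fingers":55,"delta_pos":[0,0,1],"angular":[0,0,0]},{"fingers":55,"delta_pos":[0,0,0],"angular":[0,0,0]}]'
```

```text
clock: 5.65
tcp_pos: [0.6533, 0.1848, 0.0395]
orientation: [0.0, -0.0, 1.0, 0.0]
wrist_force: [-0.5, 0.7, -2.2]
finger_gap: 0.062
```

```bash
python3 -m pendant '[{"fingers":55,"delta_pos":[0,0,2],"angular":[0,0,0]},{"fingers":55,"delta_pos":[0,0,2],"angular":[0,0,0]},{"fingers":55,"delta_pos":[0,0,1],"angular":[0,0,0]},{"fingers":55,"delta_pos":[0,0,0],"angular":[0,0,0]}]'
```

```text
clock: 6.05
tcp_pos: [0.6529, 0.1849, 0.034]
orientation: [-0.0, -0.0, 1.0, 0.0]
wrist_force: [-0.0, -0.1, -1.7]
finger_gap: 0.0623
```

```bash
python3 -m pendant '[{"fingers":55,"delta_pos":[0,0,1.5],"angular":[0,0,0]},{"fingers":55,"delta_pos":[0,0,0],"angular":[0,0,0]}]'
```

```text
clock: 6.25
tcp_pos: [0.6533, 0.1849, 0.033]
orientation: [0.0, -0.0, 1.0, 0.0]
wrist_force: [-0.4, 0.5, -0.1]
finger_gap: 0.0619
```

```bash
python3 -m pendant '[{"fingers":68,"delta_pos":[0,0,1],"angular":[0,0,0]},{"fingers":85,"delta_pos":[0,0,0],"angular":[0,0,0]},{"fingers":85,"delta_pos":[0,0,0],"angular":[0,0,0]},{"fingers":85,"delta_pos":[0,0,0],"angular":[0,0,0]},{"fingers":85,"delta_pos":[0,0,0],"angular":[0,0,0]},{"fingers":85,"delta_pos":[0,0,-10],"angular":[0,0,0]},{"fingers":85,"delta_pos":[0,0,-30],"angular":[0,0,0]},{"fingers":85,"delta_pos":[0,0,-40],"angular":[0,0,0]},{"fingers":85,"delta_pos":[0,0,-40],"angular":[0,0,0]},{"fingers":85,"delta_pos":[0,0,-20],"angular":[0,0,0]}]'
python3 - <<'E'
from h import *
go(.417,.066,.14)
E
```

```text
clock: 7.25
tcp_pos: [0.6548, 0.1852, 0.1772]
orientation: [0.003, -0.0, 1.0, 0.001]
wrist_force: [1.3, -0.3, -0.4]
finger_gap: 0.085
tcp [654.8 185.2 177.2] turn [0.001 0.006 0.   ] shift [ 237.8 -119.2   37.2] gap 85.0 F [ 1.3 -0.3 -0.4] t 7.25
```

```bash
python3 - <<'E'
from h import *
print(tri((243.7,221),(273.7,223)), tri((293.3,260),(325,212.5)))
E
python3 -m pendant '[{"fingers":60,"delta_pos":[25,0,0],"angular":[0,0,0]},{"fingers":60,"delta_pos":[45,0,0],"angular":[0,0,0]},{"fingers":50,"delta_pos":[45,0,0],"angular":[0,0,0]},{"fingers":50,"delta_pos":[45,0,0],"angular":[0,0,0]},{"fingers":50,"delta_pos":[43,-10,0],"angular":[0,0,0]},{"fingers":50,"delta_pos":[25,-30,0],"angular":[0,0,0]},{"fingers":50,"delta_pos":[10,-40,0],"angular":[0,0,0]},{"fingers":50,"delta_pos":[0,-25,10],"angular":[0,0,0]},{"fingers":50,"delta_pos":[0,-14,30],"angular":[0,0,0]},{"fingers":50,"delta_pos":[0,0,0],"angular":[0,0,0]},{"fingers":50,"delta_pos":[0,0,0],"angular":[0,0,0]}]'
python3 - <<'E'
from h import *
go(.417,.066,.020)
s=env.read_camera("scene");t=env.read_camera("top");cv2.imwrite("pics/c.png",np.hstack([cv2.resize(t[110:250,130:300],(485,400),interpolation=2),cv2.resize(s[150:260,200:280],(291,400),interpolation=2)]))
E
```

```text
(array([0.43293316, 0.0346947 , 0.03377822]), np.float64(0.002543078820640688)) (array([ 0.46303095, -0.11086142,  0.0045722 ]), np.float64(0.004442675282809622))
clock: 8.35
tcp_pos: [0.4149, 0.0659, 0.1324]
orientation: [-0.0, 0.0, 1.0, 0.0]
wrist_force: [0.2, -0.3, -0.6]
finger_gap: 0.0499
tcp [414.9  65.9 132.4] turn [ 0.    -0.001 -0.001] shift [-2.100e+00  1.000e-01  1.124e+02] gap 49.9 F [ 0.2 -0.3 -0.6] t 8.35
```

View pics/c.png

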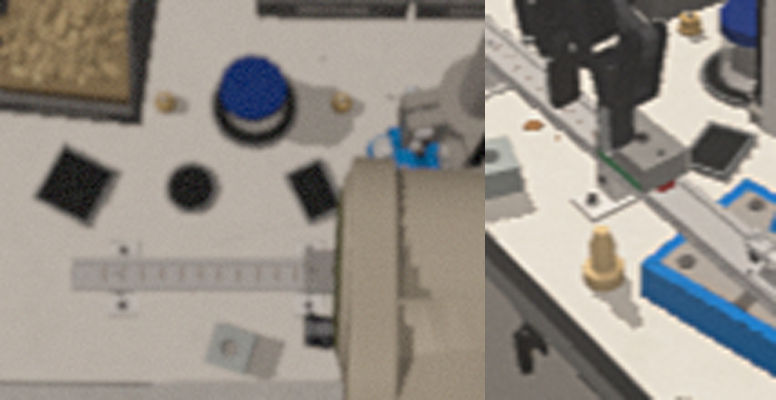

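The jar stands in the large nest; the punch (scene crop 603,260) stands below the gripper and the press base corner is near, so I narrow the opening and descend.

```bash
python3 -m pendant '[{"fingers":38,"delta_pos":[-2,0,20],"angular":[0,0,0]},{"fingers":38,"delta_pos":[0,0,25],"angular":[0,0,0]},{"fingers":38,"delta_pos":[0,0,25],"angular":[0,0,0]},{"fingers":38,"delta_pos":[0,0,15],"angular":[0,0,0]},{"fingers":38,"delta_pos":[0,0,15],"angular":[0,0,0]},{"fingers":38,"delta_pos":[0,0,10],"angular":[0,0,0]},{"fingers":38,"delta_pos":[0,0,2],"angular":[0,0,0]},{"fingers":38,"delta_pos":[0,0,0],"angular":[0,0,0]}]'
```

```text
clock: 9.25
tcp_pos: [0.4176, 0.0662, 0.0202]
orientation: [0.0, -0.0, 1.0, 0.0]
wrist_force: [-0.3, -0.3, 0.3]
finger_gap: 0.0382
```

```bash
python3 -m pendant '[{"fingers":10,"delta_pos":[0,0,0],"angular":[0,0,0]},{"fingers":10,"delta_pos":[0,0,0],"angular":[0,0,0]},{"fingers":10,"delta_pos":[0,0,0],"angular":[0,0,0]},{"fingers":10,"delta_pos":[0,0,0],"angular":[0,0,0]},{"fingers":10,"delta_pos":[0,0,0],"angular":[0,0,0]},{"fingers":10,"delta_pos":[0,0,0],"angular":[0,0,0]}]' 45
```

```text
clock: 9.85
tcp_pos: [0.4181, 0.066, 0.0206]
orientation: [0.001, -0.0, 1.0, 0.0]
wrist_force: [-0.7, 1.9, 6.1]
finger_gap: 0.0142
```

```bash
python3 -m pendant '[{"fingers":34,"delta_pos":[0,0,0],"angular":[0,0,0]},{"fingers":34,"delta_pos":[0,0,0],"angular":[0,0,0]},{"fingers":34,"delta_pos":[0,0,0],"angular":[0,0,0]},{"fingers":34,"delta_pos":[0,0,2.5],"angular":[0,0,0]},{"fingers":34,"delta_pos":[0,0,0],"angular":[0,0,0]}]'; python3 - <<'E'
from h import *
go(.417,.066,.017)
s=env.read_camera("scene");cv2.imwrite("pics/e.png",cv2.resize(s[180:250,200:270],(560,560),interpolation=2))
E
```

```text
clock: 10.35
tcp_pos: [0.4168, 0.0658, 0.0169]
orientation: [-0.0, -0.0, 1.0, 0.0]
wrist_force: [1.3, -0.5, 0.4]
finger_gap: 0.0342
tcp [416.8  65.8  16.9] turn [ 0.    -0.001  0.   ] shift [-0.2  0.2 -0.1] gap 34.2 F [ 1.3 -0.5  0.4] t 10.35
```

View pics/e.png

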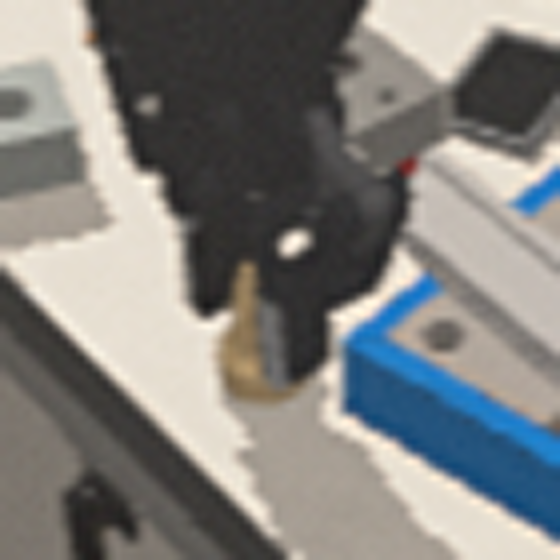

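Punch stands upright between the fingers at (240,350), press base clear. Re-grip.

```bash
python3 -m pendant '[{"fingers":10,"delta_pos":[0,0,0],"angular":[0,0,0]},{"fingers":10,"delta_pos":[0,0,0],"angular":[0,0,0]},{"fingers":10,"delta_pos":[0,0,0],"angular":[0,0,0]},{"fingers":10,"delta_pos":[0,0,0],"angular":[0,0,0]},{"fingers":10,"delta_pos":[0,0,0],"angular":[0,0,0]},{"fingers":10,"delta_pos":[0,0,0],"angular":[0,0,0]}]' 45
```

```text
clock: 11.0
tcp_pos: [0.4172, 0.0659, 0.0173]
orientation: [0.0, -0.0, 1.0, 0.0]
wrist_force: [-0.3, -0.4, 1.3]
finger_gap: 0.0152
```

```bash
python3 -m pendant '[{"fingers":8,"delta_pos":[0,0,-5],"angular":[0,0,0]},{"fingers":8,"delta_pos":[0,0,-15],"angular":[0,0,0]},{"fingers":8,"delta_pos":[0,0,-20],"angular":[0,0,0]},{"fingers":8,"delta_pos":[0,0,-30],"angular":[0,0,0]},{"fingers":8,"delta_pos":[0,0,-30],"angular":[0,0,0]},{"fingers":8,"delta_pos":[0,0,-20],"angular":[0,0,0]},{"fingers":8,"delta_pos":[0,0,-10],"angular":[0,0,0]},{"fingers":8,"delta_pos":[0,0,0],"angular":[0,0,0]}]'; python3 - <<'E'
from h import *
go(.567,.245,.147)
s=env.read_camera("scene");cv2.imwrite("pics/f.png",cv2.resize(s[130:230,190:290],(500,500),interpolation=2))
E
```

```text
clock: 11.8
tcp_pos: [0.4182, 0.0658, 0.1485]
orientation: [0.001, -0.0, 1.0, -0.0]
wrist_force: [-0.3, 0.6, -1.3]
finger_gap: 0.0149
tcp [418.2  65.8 148.5] turn [-0.     0.003  0.   ] shift [-148.8  179.2    1.5] gap 14.9 F [-0.3  0.6 -1.3] t 11.8
```

View pics/f.png

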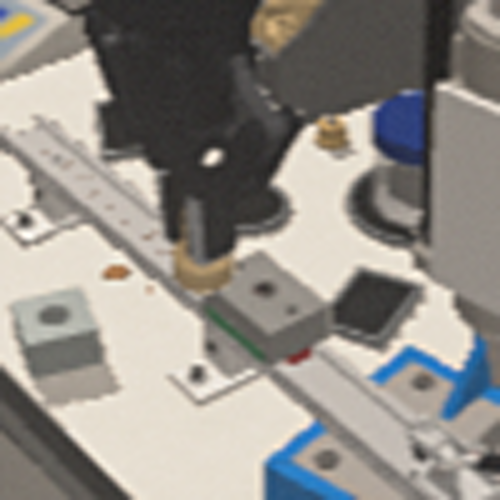

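Punch hangs upright from the fingers; moving over the small round nest.

```bash
python3 -m pendant '[{"fingers":8,"delta_pos":[-5,15,0],"angular":[0,0,0]},{"fingers":8,"delta_pos":[-15,25,0],"angular":[0,0,0]},{"fingers":8,"delta_pos":[-25,30,0],"angular":[0,0,0]},{"fingers":8,"delta_pos":[-30,32,0],"angular":[0,0,0]},{"fingers":8,"delta_pos":[-30,32,0],"angular":[0,0,0]},{"fingers":8,"delta_pos":[-26,27,0],"angular":[0,0,0]},{"fingers":8,"delta_pos":[-18,18,0],"angular":[0,0,0]},{"fingers":8,"delta_pos":[0,0,0],"angular":[0,0,0]},{"fingers":8,"delta_pos":[0,0,30],"angular":[0,0,0]},{"fingers":8,"delta_pos":[0,0,30],"angular":[0,0,0]},{"fingers":8,"delta_pos":[0,0,30],"angular":[0,0,0]},{"fingers":8,"delta_pos":[0,0,0],"angular":[0,0,0]}]'; python3 - <<'E'
from h import *
go(.567,.245,.0205)
E
```

```text
clock: 13.05
tcp_pos: [0.561, 0.2429, 0.0514]
orientation: [-0.006, 0.0, 1.0, -0.002]
wrist_force: [-0.6, 0.8, -2.0]
finger_gap: 0.0146
tcp [561.  242.9  51.4] turn [-0.003 -0.011 -0.   ] shift [-6.   2.1 30.9] gap 14.6 F [-0.6  0.8 -2. ] t 13.05
```

```bash
python3 -m pendant '[{"fingers":8,"delta_pos":[0,0,0],"angular":[0,0,0]},{"fingers":8,"delta_pos":[0,0,0],"angular":[0,0,0]}]'; python3 - <<'E'
from h import *
go(.567,.245,.0205)
E
```

```text
clock: 13.25
tcp_pos: [0.5669, 0.2449, 0.0587]
orientation: [0.001, 0.0, 1.0, 0.0]
wrist_force: [-0.1, 1.0, -0.9]
finger_gap: 0.0148
tcp [566.9 244.9  58.7] turn [ 0.     0.002 -0.   ] shift [-0.1  0.1 38.2] gap 14.8 F [-0.1  1.  -0.9] t 13.25
```

```bash
python3 -m pendant '[{"fingers":8,"delta_pos":[0,0,12],"angular":[0,0,0]},{"fingers":8,"delta_pos":[0,0,12],"angular":[0,0,0]},{"fingers":8,"delta_pos":[0,0,7],"angular":[0,0,0]},{"fingers":8,"delta_pos":[0,0,3],"angular":[0,0,0]},{"fingers":8,"delta_pos":[0,0,1.5],"angular":[0,0,0]},{"fingers":8,"delta_pos":[0,0,1],"angular":[0,0,0]},{"fingers":8,"delta_pos":[0,0,0],"angular":[0,0,0]},{"fingers":8,"delta_pos":[0,0,0],"angular":[0,0,0]}]'
```

```text
clock: 14.05
tcp_pos: [0.5664, 0.245, 0.0212]
orientation: [0.0, -0.0, 1.0, 0.0]
wrist_force: [0.2, 0.6, -0.4]
finger_gap: 0.0147
```

```bash
python3 -m pendant '[{"fingers":8,"delta_pos":[0,0,1],"angular":[0,0,0]},{"fingers":8,"delta_pos":[0,0,0],"angular":[0,0,0]},{"fingers":8,"delta_pos":[0,0,0],"angular":[0,0,0]}]'
```

```text
clock: 14.35
tcp_pos: [0.5666, 0.2451, 0.0203]
orientation: [0.001, -0.0, 1.0, 0.0]
wrist_force: [0.1, -0.6, 2.4]
finger_gap: 0.0151
```

```bash
python3 -m pendant '[{"fingers":34,"delta_pos":[0,0,0],"angular":[0,0,0]},{"fingers":34,"delta_pos":[0,0,0],"angular":[0,0,0]},{"fingers":34,"delta_pos":[0,0,0],"angular":[0,0,0]},{"fingers":34,"delta_pos":[0,0,0],"angular":[0,0,0]},{"fingers":34,"delta_pos":[0,0,-10],"angular":[0,0,0]},{"fingers":34,"delta_pos":[0,0,-30],"angular":[0,0,0]},{"fingers":34,"delta_pos":[0,0,-40],"angular":[0,0,0]},{"fingers":34,"delta_pos":[0,0,-40],"angular":[0,0,0]},{"fingers":34,"delta_pos":[0,0,-30],"angular":[0,0,0]},{"fingers":34,"delta_pos":[0,0,0],"angular":[0,0,0]}]'; python3 - <<'E'
from h import *
go(.39,.1,.17,103)
for uv in((276,188),(293,192),(290,205)):
    c,d=ray("scene",[uv])
    for y in(.02,-.03,-.06):print(uv,y,(c+d[0]*(y-c[1])/d[0][1]).round(3))
# second press: base front-left corner
print("press2",tri((322,309),(374,232)))
t=env.read_camera("top");s=env.read_camera("scene");cv2.imwrite("pics/g.png",np.hstack([cv2.resize(t[120:250,130:300],(523,400),interpolation=2),cv2.resize(s[140:210,200:250],(277,400),interpolation=2)]))
E
```

```text
clock: 15.35
tcp_pos: [0.5691, 0.2458, 0.1763]
orientation: [0.005, -0.0, 1.0, 0.001]
wrist_force: [-0.0, 0.2, -0.4]
finger_gap: 0.0339
tcp [569.1 245.8 176.3] turn [ 0.002  0.01  -0.227] shift [ 207.3 -101.8    6.3] gap 33.9 F [-0.   0.2 -0.4] t 15.35
(276, 188) 0.02 [0.518 0.02  0.101]
(276, 188) -0.03 [ 0.473 -0.03   0.154]
(276, 188) -0.06 [ 0.446 -0.06   0.185]
(293, 192) 0.02 [0.575 0.02  0.06 ]
(293, 192) -0.03 [ 0.525 -0.03   0.117]
(293, 192) -0.06 [ 0.495 -0.06   0.151]
(290, 205) 0.02 [0.568 0.02  0.021]
(290, 205) -0.03 [ 0.518 -0.03   0.082]
(290, 205) -0.06 [ 0.488 -0.06   0.118]
press2 (array([ 0.40971126, -0.24325599,  0.02237331]), np.float64(0.0015237209258626748))
```

View pics/g.png

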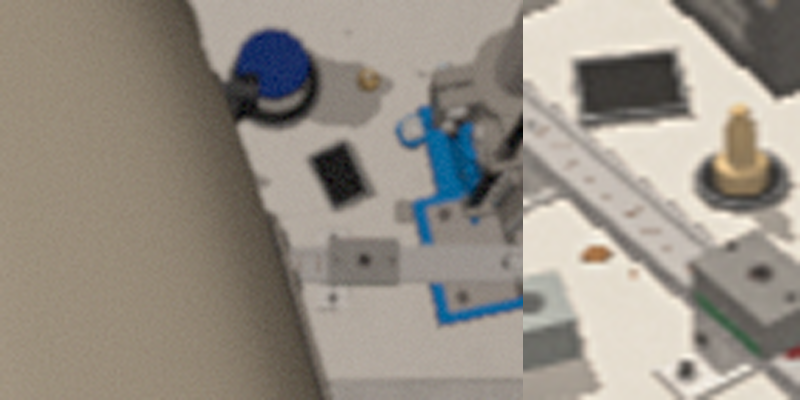

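Punch stands upright in the centre of the small round nest. Going to the fitting, passing in front of the press.

```bash
python3 -m pendant '[{"fingers":34,"delta_pos":[25,0,0],"angular":[0,0,0]},{"fingers":34,"delta_pos":[45,0,0],"angular":[0,0,0]},{"fingers":34,"delta_pos":[45,0,0],"angular":[0,0,0]},{"fingers":34,"delta_pos":[45,-15,0],"angular":[0,0,0]},{"fingers":34,"delta_pos":[25,-35,0],"angular":[0,0,0]},{"fingers":34,"delta_pos":[0,-45,0],"angular":[0,0,0]},{"fingers":34,"delta_pos":[0,-45,0],"angular":[0,0,0]},{"fingers":34,"delta_pos":[0,-45,0],"angular":[0,0,0]},{"fingers":34,"delta_pos":[0,-45,0],"angular":[0,0,0]},{"fingers":34,"delta_pos":[0,-45,0],"angular":[0,0,0]},{"fingers":34,"delta_pos":[0,-45,0],"angular":[0,0,0]},{"fingers":34,"delta_pos":[0,-45,0],"angular":[0,0,0]}]'
python3 -m pendant '[{"fingers":34,"delta_pos":[0,-30,0],"angular":[0,0,-0.115]},{"fingers":34,"delta_pos":[0,-10,0],"angular":[0,0,-0.112]},{"fingers":34,"delta_pos":[0,0,0],"angular":[0,0,0]},{"fingers":34,"delta_pos":[0,0,0],"angular":[0,0,0]}]'
python3 - <<'E'
from h import *
go(.4285,-.165,.0055,103)
E
```

```text
clock: 16.65
tcp_pos: [0.3798, -0.1214, 0.1685]
orientation: [-0.001, -0.0, 1.0, 0.001]
wrist_force: [1.2, -1.3, 0.3]
finger_gap: 0.0341
clock: 17.05
tcp_pos: [0.3814, -0.1593, 0.1687]
orientation: [-0.001, -0.112, 0.994, 0.001]
wrist_force: [-0.4, 0.5, -0.2]
finger_gap: 0.0344
tcp [ 381.4 -159.3  168.7] turn [ 0.002 -0.002 -0.003] shift [-44.6 -16.1 163.2] gap 34.4 F [-0.4  0.5 -0.2] t 17.05
```

```bash
python3 -m pendant '[{"fingers":34,"delta_pos":[-20,-8,20],"angular":[0,0,0]},{"fingers":34,"delta_pos":[-25,-8,30],"angular":[0,0,0]},{"fingers":34,"delta_pos":[0,0,35],"angular":[0,0,0]},{"fingers":34,"delta_pos":[0,0,30],"angular":[0,0,0]},{"fingers":34,"delta_pos":[0,0,15],"angular":[0,0,0]},{"fingers":34,"delta_pos":[0,0,0],"angular":[0,0,0]},{"fingers":34,"delta_pos":[0,0,0],"angular":[0,0,0]}]'
python3 - <<'E'
from h import *
go(.4285,-.165,.0055,103)
t=env.read_camera("top");s=env.read_camera("scene");cv2.imwrite("pics/i.png",cv2.resize(s[240:300,270:330],(560,560),interpolation=2))
E
```

```text
clock: 17.75
tcp_pos: [0.4296, -0.1644, 0.0398]
orientation: [-0.0, -0.114, 0.994, 0.0]
wrist_force: [0.5, -0.3, 1.1]
finger_gap: 0.0337
tcp [ 429.6 -164.4   39.8] turn [ 0.001 -0.001  0.001] shift [ 1.2 -0.4 34.3] gap 33.7 F [ 0.5 -0.3  1.1] t 17.75
```

View pics/i.png

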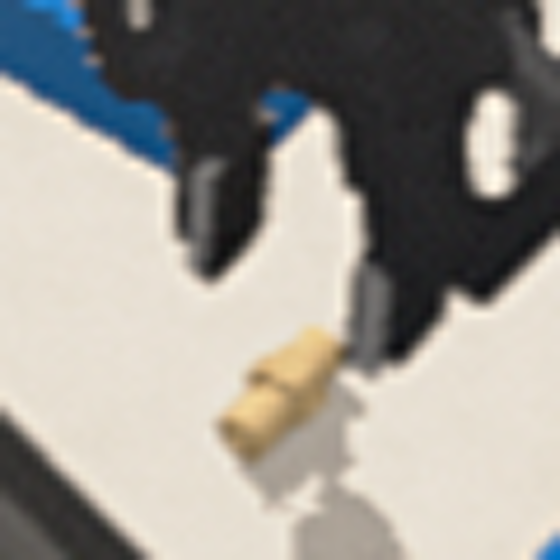

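```bash
python3 - <<'E'
from h import *
q=proj("scene",[[.4296,-.1644,.0398],[.4296,-.1644,.008],[.4285,-.165,.0135]]);print(q,(q-[269.5,239.5])*560/60)
E
```

```text
[[301.16122069 272.15192191]
 [300.05925769 281.87596911]
 [300.0601084  280.68541268]] [[295.50472647 304.75127117]
 [285.2197384  395.509045  ]
 [285.22767841 384.39718503]]
```

Consistent: the point under the TCP projects to (285,395), the fitting's middle. Descend and grip.

```bash
python3 -m pendant '[{"fingers":34,"delta_pos":[1,0,15],"angular":[0,0,0]},{"fingers":34,"delta_pos":[0,0,13],"angular":[0,0,0]},{"fingers":34,"delta_pos":[0,0,6],"angular":[0,0,0]},{"fingers":34,"delta_pos":[0,0,0],"angular":[0,0,0]},{"fingers":34,"delta_pos":[0,0,0],"angular":[0,0,0]},{"fingers":8,"delta_pos":[0,0,0],"angular":[0,0,0]},{"fingers":8,"delta_pos":[0,0,0],"angular":[0,0,0]},{"fingers":8,"delta_pos":[0,0,0],"angular":[0,0,0]},{"fingers":8,"delta_pos":[0,0,0],"angular":[0,0,0]},{"fingers":8,"delta_pos":[0,0,0],"angular":[0,0,0]},{"fingers":8,"delta_pos":[0,0,0],"angular":[0,0,0]}]' 40
python3 -m pendant '[{"fingers":8,"delta_pos":[0,0,-4],"angular":[0,0,0]},{"fingers":8,"delta_pos":[0,0,-16],"angular":[0,0,0]},{"fingers":8,"delta_pos":[0,0,-20],"angular":[0,0,0]},{"fingers":8,"delta_pos":[0,0,-20],"angular":[0,0,0]},{"fingers":8,"delta_pos":[0,0,0],"angular":[0,0,0]},{"fingers":8,"delta_pos":[0,0,0],"angular":[0,0,0]}]'
python3 - <<'E'
from h import *
go(.4285,-.165,.0055,103)
s=env.read_camera("scene");cv2.imwrite("pics/j.png",cv2.resize(s[225:285,270:330],(480,480),interpolation=2))
E
```

```text
clock: 18.95
tcp_pos: [0.4295, -0.1661, 0.0067]
orientation: [0.001, -0.113, 0.994, -0.0]
wrist_force: [-1.3, 0.4, 5.3]
finger_gap: 0.0151
clock: 19.55
tcp_pos: [0.4292, -0.1659, 0.0661]
orientation: [0.001, -0.113, 0.994, -0.0]
wrist_force: [0.2, -0.2, -1.0]
finger_gap: 0.0149
tcp [ 429.2 -165.9   66.1] turn [-0.001  0.001  0.   ] shift [ 0.5  1.1 60.6] gap 14.9 F [ 0.2 -0.2 -1. ] t 19.55
```

View pics/j.png

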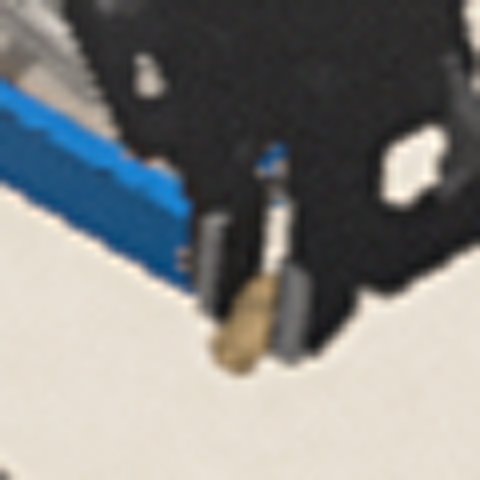

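Fitting is gripped level at its hex (crop 240,335). Lift, retreat and carry.

```bash
python3 -m pendant '[{"fingers":8,"delta_pos":[0,0,-30],"angular":[0,0,0.115]},{"fingers":8,"delta_pos":[0,0,-40],"angular":[0,0,0.112]},{"fingers":8,"delta_pos":[10,0,-35],"angular":[0,0,0]},{"fingers":8,"delta_pos":[25,10,0],"angular":[0,0,0]},{"fingers":8,"delta_pos":[13,30,0],"angular":[0,0,0]},{"fingers":8,"delta_pos":[0,40,0],"angular":[0,0,0]},{"fingers":8,"delta_pos":[0,45,0],"angular":[0,0,0]},{"fingers":8,"delta_pos":[0,45,0],"angular":[0,0,0]},{"fingers":8,"delta_pos":[0,45,0],"angular":[0,0,0]},{"fingers":8,"delta_pos":[0,40,0],"angular":[0,0,0]},{"fingers":8,"delta_pos":[0,25,0],"angular":[0,0,0]},{"fingers":8,"delta_pos":[0,12,0],"angular":[0,0,0]}]'
python3 -m pendant '[{"fingers":8,"delta_pos":[-15,0,0],"angular":[0,0,0]},{"fingers":8,"delta_pos":[-30,0,0],"angular":[0,0,0]},{"fingers":8,"delta_pos":[-35,0,0],"angular":[0,0,0]},{"fingers":8,"delta_pos":[-35,0,0],"angular":[0,0,0]},{"fingers":8,"delta_pos":[-35,0,0],"angular":[0,0,0]},{"fingers":8,"delta_pos":[-25,0,0],"angular":[0,0,0]},{"fingers":8,"delta_pos":[-8,0,0],"angular":[0,0,-0.11]},{"fingers":8,"delta_pos":[0,0,0],"angular":[0,0,-0.11]},{"fingers":8,"delta_pos":[0,0,0],"angular":[0,0,-0.11]},{"fingers":8,"delta_pos":[0,0,0],"angular":[0,0,-0.11]},{"fingers":8,"delta_pos":[0,0,0],"angular":[0,0,0]},{"fingers":8,"delta_pos":[0,0,0],"angular":[0,0,0]}]'
python3 - <<'E'
from h import *
go(.567,.1253,.0097,115.5)
E
```

```text
clock: 20.8
tcp_pos: [0.3797, 0.1283, 0.1696]
orientation: [-0.001, -0.002, 1.0, 0.0]
wrist_force: [0.6, -0.8, -0.5]
finger_gap: 0.0152
clock: 22.0
tcp_pos: [0.5641, 0.1255, 0.1699]
orientation: [-0.001, -0.217, 0.976, 0.0]
wrist_force: [0.3, -0.2, -0.6]
finger_gap: 0.0148
tcp [564.1 125.5 169.9] turn [ 0.    -0.001 -0.008] shift [ -2.6  -1.4 160.2] gap 14.8 F [ 0.3 -0.2 -0.6] t 22.0
```

```bash
python3 -m pendant '[{"fingers":8,"delta_pos":[-2.5,-1.5,30],"angular":[0,0,0]},{"fingers":8,"delta_pos":[0,0,40],"angular":[0,0,0]},{"fingers":8,"delta_pos":[0,0,40],"angular":[0,0,0]},{"fingers":8,"delta_pos":[0,0,25],"angular":[0,0,0]},{"fingers":8,"delta_pos":[0,0,14],"angular":[0,0,0]},{"fingers":8,"delta_pos":[0,0,6],"angular":[0,0,0]},{"fingers":8,"delta_pos":[0,0,2],"angular":[0,0,0]},{"fingers":8,"delta_pos":[0,0,0],"angular":[0,0,0]},{"fingers":8,"delta_pos":[0,0,0],"angular":[0,0,0]},{"fingers":8,"delta_pos":[0,0,0],"angular":[0,0,0]}]'
```

```text
clock: 23.0
tcp_pos: [0.5676, 0.1261, 0.0149]
orientation: [0.001, -0.218, 0.976, -0.0]
wrist_force: [0.7, 0.4, -0.9]
finger_gap: 0.0152
```

```bash
python3 -m pendant '[{"fingers":8,"delta_pos":[0,0,1],"angular":[0,0,0]},{"fingers":8,"delta_pos":[0,0,1],"angular":[0,0,0]},{"fingers":8,"delta_pos":[0,0,0],"angular":[0,0,0]}]'
```

```text
clock: 23.3
tcp_pos: [0.5666, 0.126, 0.0118]
orientation: [0.0, -0.218, 0.976, 0.0]
wrist_force: [-0.2, 0.3, 0.0]
finger_gap: 0.0148
```

```bash
python3 -m pendant '[{"fingers":8,"delta_pos":[0,0,1],"angular":[0,0,0]},{"fingers":8,"delta_pos":[0,0,0.8],"angular":[0,0,0]},{"fingers":8,"delta_pos":[0,0,0],"angular":[0,0,0]},{"fingers":8,"delta_pos":[0,0,0],"angular":[0,0,0]}]'
```

```text
clock: 23.7
tcp_pos: [0.5666, 0.126, 0.01]
orientation: [-0.0, -0.218, 0.976, 0.0]
wrist_force: [-0.3, 1.0, -0.2]
finger_gap: 0.0149
```

```bash
python3 -m pendant '[{"fingers":8,"delta_pos":[0,0,0.7],"angular":[0,0,0]},{"fingers":8,"delta_pos":[0,0,0],"angular":[0,0,0]},{"fingers":8,"delta_pos":[0,0,0],"angular":[0,0,0]}]'
```

```text
clock: 24.0
tcp_pos: [0.5667, 0.126, 0.0097]
orientation: [0.0, -0.218, 0.976, -0.0]
wrist_force: [-1.7, -0.0, 4.3]
finger_gap: 0.0151
```

```bash
python3 -m pendant '[{"fingers":30,"delta_pos":[0,0,0],"angular":[0,0,0]},{"fingers":30,"delta_pos":[0,0,0],"angular":[0,0,0]},{"fingers":30,"delta_pos":[0,0,0],"angular":[0,0,0]},{"fingers":30,"delta_pos":[0,0,-10],"angular":[0,0,0]},{"fingers":30,"delta_pos":[0,0,-30],"angular":[0,0,0]},{"fingers":30,"delta_pos":[0,0,-40],"angular":[0,0,0]},{"fingers":30,"delta_pos":[0,0,-40],"angular":[0,0,0.11]},{"fingers":60,"delta_pos":[0,0,-40],"angular":[0,0,0.11]},{"fingers":60,"delta_pos":[0,0,0],"angular":[0,0,0.11]},{"fingers":60,"delta_pos":[0,0,0],"angular":[0,0,0.115]},{"fingers":60,"delta_pos":[20,10,0],"angular":[0,0,0]},{"fingers":60,"delta_pos":[40,20,0],"angular":[0,0,0]}]'
python3 -m pendant '[{"fingers":56,"delta_pos":[40,20,0],"angular":[0,0,0]},{"fingers":56,"delta_pos":[40,20,0],"angular":[0,0,0]},{"fingers":56,"delta_pos":[25,7,0],"angular":[0,0,0.1]},{"fingers":56,"delta_pos":[0,0,0],"angular":[0,0,0.105]},{"fingers":56,"delta_pos":[0,0,0],"angular":[0,0,0.1]},{"fingers":56,"delta_pos":[0,0,0],"angular":[0,-0.131,0]},{"fingers":56,"delta_pos":[0,0,0],"angular":[0,-0.131,0]},{"fingers":56,"delta_pos":[0,0,0],"angular":[0,0,0]},{"fingers":56,"delta_pos":[0,0,0],"angular":[0,0,0]}]'
python3 - <<'E'
from h import *
go(.4125,.2033,.06,72.5,-15)
go(.4125,.2033,.008,72.5,-15)
E
```

```text
clock: 25.2
tcp_pos: [0.5088, 0.1557, 0.1699]
orientation: [0.002, 0.004, 1.0, 0.0]
wrist_force: [-0.4, 1.0, 0.4]
finger_gap: 0.0602
clock: 26.1
tcp_pos: [0.4015, 0.2042, 0.1701]
orientation: [0.129, 0.152, 0.98, -0.02]
wrist_force: [0.7, 0.0, 1.0]
finger_gap: 0.0558
tcp [401.5 204.2 170.1] turn [ 0.    -0.001 -0.003] shift [ 18.1   2.4 109.1] gap 55.8 F [0.7 0.  1. ] t 26.1
tcp [401.5 204.2 170.1] turn [ 0.    -0.001 -0.003] shift [ 31.5   2.4 159.3] gap 55.8 F [0.7 0.  1. ] t 26.1
```

```bash
python3 -m pendant '[{"fingers":56,"delta_pos":[2,1,30],"angular":[0,0,0]},{"fingers":56,"delta_pos":[6,0,40],"angular":[0,0,0]},{"fingers":56,"delta_pos":[7,0,40],"angular":[0,0,0]},{"fingers":56,"delta_pos":[0,0,0],"angular":[0,0,0]},{"fingers":56,"delta_pos":[0,0,0],"angular":[0,0,0]}]'
python3 - <<'E'
from h import *
go(.4155,.2027,.0075,72.5,-15)
s=env.read_camera("scene");cv2.imwrite("pics/k.png",np.hstack([cv2.resize(s[140:220,170:250],(480,480),interpolation=2)]))
E
```

```text
clock: 26.6
tcp_pos: [0.4165, 0.2002, 0.0594]
orientation: [0.128, 0.154, 0.98, -0.021]
wrist_force: [0.5, 0.2, 0.4]
finger_gap: 0.0562
tcp [416.5 200.2  59.4] turn [-0.002 -0.002 -0.005] shift [15.1  2.1 49.7] gap 56.2 F [0.5 0.2 0.4] t 26.6
```

View pics/k.png

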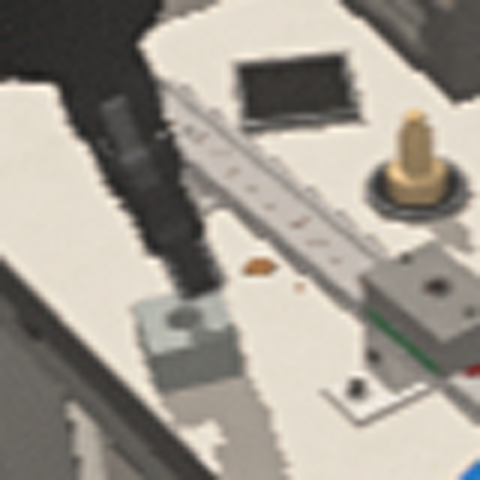

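The tilted gripper clears the track and lines up over the die (185,330). Descend and grip.

```bash
python3 -m pendant '[{"fingers":56,"delta_pos":[5,2,15],"angular":[0,0,0]},{"fingers":56,"delta_pos":[5,0,17],"angular":[0,0,0]},{"fingers":56,"delta_pos":[4,0,13],"angular":[0,0,0]},{"fingers":56,"delta_pos":[1,0,4],"angular":[0,0,0]},{"fingers":56,"delta_pos":[0,0,0],"angular":[0,0,0]},{"fingers":56,"delta_pos":[0,0,0],"angular":[0,0,0]}]'
python3 -m pendant '[{"fingers":30,"delta_pos":[0,0,0],"angular":[0,0,0]},{"fingers":30,"delta_pos":[0,0,0],"angular":[0,0,0]},{"fingers":30,"delta_pos":[0,0,0],"angular":[0,0,0]},{"fingers":30,"delta_pos":[0,0,0],"angular":[0,0,0]},{"fingers":30,"delta_pos":[0,0,0],"angular":[0,0,0]},{"fingers":30,"delta_pos":[0,0,0],"angular":[0,0,0]}]' 50
python3 - <<'E'
from h import *
go(.4155,.2027,.15,72.5,-15)
E
```

```text
clock: 27.25
tcp_pos: [0.4161, 0.2035, 0.0096]
orientation: [0.13, 0.153, 0.979, -0.019]
wrist_force: [1.1, -0.7, -0.5]
finger_gap: 0.056
clock: 27.85
tcp_pos: [0.4158, 0.2035, 0.0095]
orientation: [0.13, 0.153, 0.979, -0.019]
wrist_force: [-2.5, 0.7, 7.0]
finger_gap: 0.0391
tcp [415.8 203.5   9.5] turn [ 0.001  0.002 -0.004] shift [ -36.4   -0.8 -135.7] gap 39.1 F [-2.5  0.7  7. ] t 27.85
```

```bash
python3 -m pendant '[{"fingers":30,"delta_pos":[-3,0,-10],"angular":[0,0,0]},{"fingers":30,"delta_pos":[-8,0,-30],"angular":[0,0,0]},{"fingers":30,"delta_pos":[-10,0,-37],"angular":[0,0,0]},{"fingers":30,"delta_pos":[-10,0,-37],"angular":[0,0,0]},{"fingers":30,"delta_pos":[-5,0,-20],"angular":[0,0,0]},{"fingers":30,"delta_pos":[0,0,0],"angular":[0,0.131,0]},{"fingers":30,"delta_pos":[0,0,0],"angular":[0,0.131,0]},{"fingers":30,"delta_pos":[0,0,0],"angular":[0,0,0.085]},{"fingers":30,"delta_pos":[0,0,0],"angular":[0,0,0.08]},{"fingers":30,"delta_pos":[0,0,0],"angular":[0,0,0]},{"fingers":30,"delta_pos":[0,0,0],"angular":[0,0,0]}]'
python3 - <<'E'
from h import *
go(.5745,.3585,.15,63,0)
E
```

```text
clock: 28.95
tcp_pos: [0.4144, 0.2029, 0.1468]
orientation: [-0.0, 0.234, 0.972, -0.0]
wrist_force: [-0.2, 0.1, -2.1]
finger_gap: 0.0391
tcp [414.4 202.9 146.8] turn [-0.    -0.    -0.002] shift [-72.  211.4  -3.2] gap 39.1 F [-0.2  0.1 -2.1] t 28.95
```

```bash
python3 -m pendant '[{"fingers":30,"delta_pos":[-5,15,0],"angular":[0,0,0]},{"fingers":30,"delta_pos":[-9,27,0],"angular":[0,0,0]},{"fingers":30,"delta_pos":[-11,33,0],"angular":[0,0,0]},{"fingers":30,"delta_pos":[-12,35,0],"angular":[0,0,0]},{"fingers":30,"delta_pos":[-12,34,0],"angular":[0,0,0]},{"fingers":30,"delta_pos":[-11,32,0],"angular":[0,0,0]},{"fingers":30,"delta_pos":[-8,23,0],"angular":[0,0,0]},{"fingers":30,"delta_pos":[-4,12,0],"angular":[0,-0.131,0]},{"fingers":30,"delta_pos":[0,0,0],"angular":[0,-0.131,0]},{"fingers":30,"delta_pos":[0,0,0],"angular":[0,0,0]},{"fingers":30,"delta_pos":[0,0,0],"angular":[0,0,0]}]'
python3 - <<'E'
from h import *
go(.5745,.3585,.022,63,-15)
E
```

```text
clock: 30.05
tcp_pos: [0.5736, 0.3582, 0.1467]
orientation: [0.126, 0.232, 0.964, -0.031]
wrist_force: [0.3, -0.0, -1.9]
finger_gap: 0.0387
tcp [573.6 358.2 146.7] turn [-0.001 -0.002 -0.   ] shift [ 31.7   0.7 120.6] gap 38.7 F [ 0.3 -0.  -1.9] t 30.05
```

```bash
python3 -m pendant '[{"fingers":30,"delta_pos":[7,0.5,25],"angular":[0,0,0]},{"fingers":30,"delta_pos":[9,0,35],"angular":[0,0,0]},{"fingers":30,"delta_pos":[9,0,35],"angular":[0,0,0]},{"fingers":30,"delta_pos":[5,0,20],"angular":[0,0,0]},{"fingers":30,"delta_pos":[2,0,6],"angular":[0,0,0]},{"fingers":30,"delta_pos":[0,0,0],"angular":[0,0,0]},{"fingers":30,"delta_pos":[0,0,0],"angular":[0,0,0]}]'
python3 - <<'E'
from h import *
go(.5745,.3585,.0125,63,-15)
E
```

```text
clock: 30.75
tcp_pos: [0.5776, 0.3583, 0.0234]
orientation: [0.128, 0.234, 0.963, -0.03]
wrist_force: [-0.4, -0.7, -2.7]
finger_gap: 0.0391
tcp [577.6 358.3  23.4] turn [ 0.001  0.001 -0.005] shift [ 5.6 -1.2  9.8] gap 39.1 F [-0.4 -0.7 -2.7] t 30.75
```

```bash
python3 -m pendant '[{"fingers":30,"delta_pos":[3,-1,4],"angular":[0,0,0]},{"fingers":30,"delta_pos":[1.5,0,3],"angular":[0,0,0]},{"fingers":30,"delta_pos":[0.5,0,1.5],"angular":[0,0,0]},{"fingers":30,"delta_pos":[0,0,0],"angular":[0,0,0]},{"fingers":30,"delta_pos":[0,0,0],"angular":[0,0,0]}]'
```

```text
clock: 31.25
tcp_pos: [0.5729, 0.3584, 0.0125]
orientation: [0.127, 0.233, 0.964, -0.031]
wrist_force: [-2.2, 0.2, 2.6]
finger_gap: 0.0387
```

```bash
python3 -m pendant '[{"fingers":30,"delta_pos":[0.3,0,1],"angular":[0,0,0]},{"fingers":30,"delta_pos":[0,0,0],"angular":[0,0,0]},{"fingers":30,"delta_pos":[0,0,0],"angular":[0,0,0]}]'
```

```text
clock: 31.55
tcp_pos: [0.5729, 0.3584, 0.0125]
orientation: [0.127, 0.233, 0.964, -0.031]
wrist_force: [-5.8, -2.1, 7.6]
finger_gap: 0.0385
```

```bash
python3 -m pendant '[{"fingers":54,"delta_pos":[0,0,0],"angular":[0,0,0]},{"fingers":54,"delta_pos":[0,0,0],"angular":[0,0,0]},{"fingers":54,"delta_pos":[0,0,0],"angular":[0,0,0]},{"fingers":54,"delta_pos":[0,0,0],"angular":[0,0,0]},{"fingers":54,"delta_pos":[-2,0,-8],"angular":[0,0,0]},{"fingers":54,"delta_pos":[-7,0,-25],"angular":[0,0,0]},{"fingers":54,"delta_pos":[-10,0,-40],"angular":[0,0,0]},{"fingers":54,"delta_pos":[-10,0,-40],"angular":[0,0,0]},{"fingers":54,"delta_pos":[-10,0,-40],"angular":[0,0,0]},{"fingers":54,"delta_pos":[0,0,-40],"angular":[0,0.131,0]},{"fingers":54,"delta_pos":[0,0,0],"angular":[0,0.131,0]},{"fingers":54,"delta_pos":[20,10,0],"angular":[0,0,0]}]'
python3 -m pendant '[{"fingers":54,"delta_pos":[45,20,0],"angular":[0,0,0]},{"fingers":54,"delta_pos":[45,20,0],"angular":[0,0,0]},{"fingers":54,"delta_pos":[45,20,0],"angular":[0,0,0]},{"fingers":54,"delta_pos":[40,20,0],"angular":[0,0,0]},{"fingers":54,"delta_pos":[40,40,0],"angular":[0,0,0]},{"fingers":54,"delta_pos":[30,40,0],"angular":[0,0,0]},{"fingers":54,"delta_pos":[10,20,0],"angular":[0,0,0]},{"fingers":54,"delta_pos":[0,0,0],"angular":[0,0,0]},{"fingers":54,"delta_pos":[0,0,0],"angular":[0,0,0]}]'
python3 - <<'E'
from m import *
go(.3,.5,.2)
t=env.read_camera("top");s=env.read_camera("scene");cv2.imwrite("pics/t9.png",t);cv2.imwrite("pics/s9.png",s)
cv2.imwrite("pics/z.png",np.hstack([cv2.resize(t[125:200,130:260],None,fx=4,fy=4,interpolation=2)[:, :490],cv2.resize(s[140:200,200:282],None,fx=3.7,fy=5,interpolation=2)]))
for n,im,b in(("top",t,(225,160,255,190)),("top",t,(185,160,210,190)),("scene",s,(250,178,282,200))):
    for c,st,px in blobs(masks(im)["brass"],b,8):
        q=plane(n,px,.011)[:,:2];w,v=np.linalg.eigh(np.cov((q-q.mean(0)).T));print(n,c,q.mean(0).round(4),np.degrees(np.arctan2(v[1,1],v[0,1]))%180,np.sqrt(w*12))
c,st,px=blobs(masks(t)["blue"],(200,120,240,165),50)[0];print("jar",c,plane("top",[c],.0565))
E
```

```text
clock: 32.75
tcp_pos: [0.5537, 0.379, 0.2097]
orientation: [0.001, 0.239, 0.971, 0.001]
wrist_force: [0.3, 0.9, -0.6]
finger_gap: 0.054
clock: 33.65
tcp_pos: [0.406, 0.6524, 0.207]
orientation: [0.0, 0.235, 0.972, -0.0]
wrist_force: [-0.2, -0.3, 0.2]
finger_gap: 0.054
tcp [406.  652.4 207. ] turn [-0.001  0.    -0.474] shift [ 106.  -152.4    7. ] gap 54.0 F [-0.2 -0.3  0.2] t 33.65
top [239.48 175.17] [0.5683 0.1256] 25.947763811275365 [0.01611548 0.03631635]
top [196.42 174.94] [0.5685 0.2447] 172.02179165145552 [0.02762721 0.02778186]
scene [263.74 188.49] [0.5669 0.1256] 31.95375296618039 [0.01665576 0.04124076]
jar [218.24 140.9 ] [[0.6527197  0.18285075 0.0565    ]]
```

View pics/z.png

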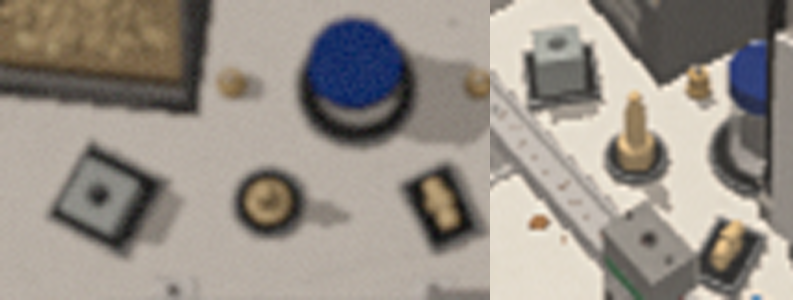

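Everything sits in its own nest: die squarely centred (97,195), punch upright and central (268,200), fitting lying lengthwise (440,205), jar upright (355,65). The arm is clear, so I hand in.

```bash
python3 -c "
from workcell import env
print(env.hand_in())"
```

```text
the job is handed in; nothing more can be done
None
```

I put the jar, punch, fitting and die into their nests in that order, released them, moved the arm clear to the left, and handed in. The clock read about 34 s of the 109 s allowed.

**Last checks, from both cameras:**
- **Jar:** upright in the large round nest, about 2 mm from its centre.
- **Punch:** upright in the small round nest, within about 1 mm of centre.
- **Fitting:** lying along its nest, within about 2 mm of centre. The top view put its axis at 26°, matching the nest. The scene view read about 32°, but the tops of the part distort that view, so I trusted the top view.
- **Die:** looked flat, centred and in line with its nest. I checked this in the picture only and did not measure it again after release.

**Disagreements along the way:**
- The nest floors measured about 3 mm higher from the two views than the text says, which is close to the calibration error. Touchdown agreed with the text's 3 mm.
- The finger gap on the jar, punch and fitting read about 3 mm less than their stated widths, though each was held securely. My first grip on the punch read smaller still, so I let go and gripped it again lower.

At the release readings the wrist force stayed under 10 N, and the arm was touching nothing at hand-in.

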